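# Swap the control cassette in a strip reader and hold it down for its reading

## Task

The daily control check of the strip reader is half done: the blue-ended control cassette has been read and is still in the reader. Draw it out and lay it back, flat and fully home, in its own blue storage dock, then pick up the orange-ended cassette from the table and slide it nose first along the reader's metal platen, so that it tucks under the black light-shield flap and comes up against the stop inside; do not let the flap be lifted by more than about the thickness of the cassette. Finish while holding the orange cassette pressed down flat, with the sprung platen all the way down, and do not let go: the reader measures only while it is held; leave the timer, swab tub, bottle and gauze pack where they are.

Things in the scene. Friction and masses are not known exactly. Their poses are not given: they have to be found in the camera images.
- reader: Fixed strip reader, white and grey, 150 mm wide, sloped console. Origin on the table top (z 0) below the stop inside; x points the way a cassette goes in, z up: frame R. White cheeks 28 to 75 mm to each side, tops z 63, start at x -42 mm. Behind x = 9 mm it is 64 mm high, rising to 86 mm at its back, x = 130 mm. Apron below the platen: x -98 to -30, 68 mm wide, top z 14.
- reader_stop (a point): Foot of the chamber's stop, frame R x 0, y 0, z 34 mm (height of the resting platen); axes as R. A seated cassette has its nose here, so its centre at R x -45, y 0.
- guide_mouth (a point): Start of the flared mouth of the black guide rails, middle, R x -52, y 0, z 37 mm (rail tops); axes as R. The mouth is 46 mm wide and narrows within 11 mm to 38 mm between the rails, which run on to the stop. Fingers must stay in front of R x -55, so hold a cassette by the rear of its coloured half.
- platen (a joint): Sprung platen, m: 0 up (at rest), 0.003 fully down on its hard stop. It moves straight down; 2.5 N starts it, about 5.5 N holds it fully down; it springs back when let go.
- platen_front (a point): Middle of the top front edge of the aluminium platen (moves with it), R x -88, z 34 mm at rest. The platen runs from here to the stop, 28 mm wide, 3 mm thick; a cassette on it overhangs by 3 mm a side.
- flap (a joint): Black light-shield flap, 52 mm wide, hinged at its inner upper edge (R x 2, z 60 mm), sloping down to the front; rad, 0 shut, grows as its lip rises (38 mm a rad). Light: under 0.7 N at the lip, falls shut by itself. A cassette lying on the resting platen holds it at about 0.09 rad; with the platen pressed down, about 0.015 rad.
- flap_lip (a point): Middle of the underside of the flap's slippery white lip (moves with it): R x -36, z 37.5 mm when shut, so 3.5 mm above the resting platen. In front of it the lip is turned up 4 mm, as a lead-in.
- blue_cassette: Rigid control cassette 90 (x) x 34 (y) x 7 mm, about 40 g, loose; at first in the reader, nose 1 to 2 mm off the stop. Origin at the centre of its underside, x to its nose, z up. Nose half white with a small window; rear half (x -45 to -8) a blue ribbed grip. Nose top bevelled from 7 to 2 mm over the last 10 mm. Good grip: across the 34 mm, 22 mm behind the centre.
- orange_cassette: Cassette of the same make and size with an orange grip half, lying flat on the table, nose roughly away from the robot. Same origin, axes and grip.
- orange_cassette_nose (a point): Lower middle of the orange cassette's nose edge, 45 mm along x from its origin.
- blue_dock: Fixed storage dock, blue rims and floor stripe, 112 (x) x 62 mm with its 5 mm foot. Origin on the table at its centre, z up. A cassette lies in it along x, either way round, centred, underside on the floor at z 12. Leaning rims (tops z 18) at the ends only, beyond 38 mm along x, leave 2 mm of play round it; between them it is 26 mm wide: fingers fit. The docks stand in either order.
- orange_dock: The same dock with orange rims and stripe, for the orange cassette; empty, and stays so.
- lab_timer: White bench timer, 66 x 62 x 17 mm, loose; origin at the centre of its underside. Leave alone.
- swab_tub: Clear round tub of blue-stemmed swabs, 77 mm across, 82 mm high, loose, right of the reader; origin at the centre of its underside. Leave alone.
- saline_bottle: White bottle with blue screw cap, 48 mm across, 84 mm high, loose, left of the reader; origin at the centre of its underside. Leave alone.
- gauze_pack: Purple and pink flat pack, 71 x 126 x 18 mm, loose, near the right edge of the table; origin at the centre of its underside. Leave alone.
There are look-alikes about, which are no part of the job. What is shaped like the orange_cassette but brown or pink is not meant.

How it is judged:
On the way, in this order (a step that is already met when the one before it is completed fails the run):
1. the blue cassette lies flat in the blue dock, let go (horizontal distance between blue_cassette and blue_dock below 0.005 m and z of blue_cassette in the frame of blue_dock between 0.009 and 0.0145 m and angle between blue_cassette's own z axis and vertical below 0.06 rad and contact force between the fingers and blue_cassette below 0.1 N), for 0.2 s.
2. the orange cassette's nose is tucked under the flap, low on the platen (x of orange_cassette_nose in the frame of reader above -0.02 m and y of orange_cassette in the frame of reader between -0.006 and 0.006 m and z of orange_cassette_nose in the frame of reader below 0.04 m), for 0.1 s.
At the end, for the whole second after the job is handed in: Orange cassette still held (over 1 N), flat and straight (0.06, 0.1 rad), within 4 mm of the stop and 5 mm of the middle; platen over 2.1 mm down, flap under 0.06 rad. Blue cassette flat on the blue dock's floor, within 5 mm of its centre, untouched (all of step 1 and x of orange_cassette in the frame of reader above -0.049 m and y of orange_cassette in the frame of reader between -0.005 and 0.005 m and angle between the x axis of orange_cassette and the x axis of reader, either way round below 0.1 rad and angle between orange_cassette's own z axis and vertical below 0.06 rad and value of joint platen above 0.0021 m and value of joint flap below 0.06 rad and z of orange_cassette in the frame of reader below 0.034 m and contact force between the fingers and orange_cassette above 1 N); the arm keeps its last pose, push and grip.
It fails at once if the flap is lifted more than 0.25 rad (its lip about 9 mm above shut) (value of joint flap above 0.25 rad).
It fails at once if the lab timer is moved more than 2 cm (distance of lab_timer from where it was at the start of the episode above 0.02 m).
It fails at once if the swab tub is moved more than 2 cm (distance of swab_tub from where it was at the start of the episode above 0.02 m).
It fails at once if the saline bottle is moved more than 2 cm (distance of saline_bottle from where it was at the start of the episode above 0.02 m).
It fails at once if the gauze pack is moved more than 2 cm (distance of gauze_pack from where it was at the start of the episode above 0.02 m).
It also fails if it takes over 61 s, if anything falls off the work surface, if the arm or the gripper's body presses on something with over 40 N, if the wrist force passes 120 N, or if a joint passes its speed limit or range.

## Robot

A 6-joint arm with a two-finger parallel gripper is mounted at the origin on a cart in front of the work surface, level with it; the furniture and walls round the work are solid. World frame = base frame: x ahead of the robot, y to its left, z up, the work surface at z = 0. Lengths are in m, angles in rad, forces in N, time in s.
With the tool pointing down it reaches from about 0.35 to 0.775 m from the base axis. Payload 7.3 kg.
Tool frame: the origin (TCP) lies between the finger pads; the fingertips stand 22 mm ahead of it and the grasp point (between the pads) lies 3 mm ahead of it (tcp_to_tips is the distance from the TCP to the fingertips, in m); z points along the fingers, y is the line along which they close (so a half turn about z gives the same grasp; the last joint's range is limited). The gripper opens to 92 mm and grips with 3 to 60 N. Pads are 19 mm wide; open, the fingers measure 130 mm over their backs; the gripper's body (75 mm by 190 mm) begins 47 mm behind the grasp point.
Start: joints at [0.955, 0.342, 1.524, -0, 1.275, -0.146], TCP at [0.238, 0.468, 0.249] pointing down, gripper open.
Joint ranges: [-2.53, 2.53], [-0.77, 2.02], [0.04, 2.7], [-1, 4.14], [0.28, 2.66], [-3.11, 3.11]. Speed limits (rad/s): [2.57, 2.57, 3.14, 3.14, 3.14, 3.14].

## Interface

Orientations are given as a unit quaternion [w, x, y, z].
In Python, from cell import state, grab_frame, calibration, finish_job, tcp_to_tips gives the robot as it stands.
- The arm moves only by the tool arm_command, never from a script. Its argument "moves" is a list of rows, each an object of numbers: "ax", "ay", "az": the turn, a rotation vector about the world's x, y, z in rad; "x", "y", "z": the shift along the world's x, y, z in m; "claw": the opening, from 0 (shut) to 1 (fully open). A call has 1 to 5 rows; each row is the pose to reach, as a shift and turn from the pose commanded when the call began; what a row does not reach only later rows make up. A row lasts 1/12 s, in which the tool goes at most 41.7 mm and 7.16 degrees, less where a joint would pass 70% of its speed; a pose out of reach is approached as far as the arm can. A call with a gripper value outside its range is refused whole. The fingers move at their own pace and stop on an object; "force" is the grip in N (left out, the last holds). Time passes only in rows, so rows that repeat a pose let the fingers close. It gives the time, the measured TCP pose, the force, the opening and the grip force at its end, in the units of the state.
- state(): the state, without advancing time (a new reading comes with each control period).
- grab_frame(name): name is "scene" or "side" or "wrist"; returns (picture, depth): 400x640x3 uint8, red, green, blue; 400x640 float32, m along the optical axis (not along the pixel's ray), 0 where there is no reading.
- calibration(name): a dict with "K" (3x3 intrinsics, pixels), "world_to_cam" (4x4, takes a point from world to camera coordinates). Camera axes: x right, y down, z forward; pixel columns grow to the right and rows downward; lengths in m; the calibration is good to about 2 mm. A picture is of the moment at which its call begins: read the wrist's pose just before it. calibration takes no time and is no camera call; for the wrist camera it gives the pose at the moment of the call.
- finish_job(): hands the job in; it is judged then, once.
The state is a dict: "time": time; "joint_positions": joint angles; "qd": joint speeds; "effort": joint torques, N m; "eef_pos": TCP position; "orientation": TCP orientation; "ft_force": force on the tool from outside, world axes, zero at the start; "ft_torque": the same for the moment, N m; "grip_width": finger opening in m; "grip_force": force on a finger pad.
Only numpy, scipy, OpenCV 4.12 (cv2) and the standard library are available. Lean on these libraries where they do the work, as an engineer would, in place of code of your own. Each camera call takes 0.05 s, during which the arm holds its last target. There are 200 camera calls.

## Working session

There is one attempt and no reset: what is moved stays moved. The work goes in short steps, Python scripts to look and compute and a tool call to move; the robot and the scene stay as the last step left them, time stands still between calls to the robot, and variables do not carry over. Pictures are saved under pics/ and viewed, at most 10 in all, crops included, and the job is handed in when it is done.

Besides the shell and the picture viewer there is one more tool, called after "Call:" as name(argument=value, ...) on one line, values as JSON. arm_command: Moves the arm, as the interface text tells. Its arguments: {"type":"object","properties":{"moves":{"type":"array"},"force":{"type":"number"}},"required":["moves"]}

```bash
mkdir -p pics; ls
python3 - <<'E'
from cell import *
import cv2,numpy as np
s=state();print(s)
print(tcp_to_tips)
for n in("scene","side"):
    p,d=grab_frame(n);cv2.imwrite(f"pics/{n}0.png",p[...,::-1]);np.save(f"pics/{n}0.npy",d)
    c=calibration(n);print(n,c)
E
```

```text
pics
{'time': 0.0, 'joint_positions': array([ 9.55036935e-01,  3.42757215e-01,  1.52502460e+00, -2.74692535e-05,
        1.27536574e+00, -1.45989108e-01]), 'qd': array([-0.00150282, -0.00024089, -0.00076508,  0.00112709, -0.00207703,
       -0.00282044]), 'effort': array([ 2.37043561e-03, -4.31246209e+01, -2.44228417e+01,  7.20440643e-02,
        5.58807410e-02, -1.31952056e-04]), 'eef_pos': array([0.23742503, 0.46783347, 0.24802438]), 'orientation': array([-2.76807879e-04,  2.32727314e-01,  9.72541718e-01, -7.26620683e-04]), 'ft_force': array([-0.878414  , -0.31841135,  0.50483148]), 'ft_torque': array([ 0.0361509 , -0.0733474 , -0.03111323]), 'grip_force': 0.0, 'grip_width': 0.09161046764842803}
0.022
scene {'K': array([[431.99791728,   0.        , 312.59852947],
       [  0.        , 431.99791728, 195.70165432],
       [  0.        ,   0.        ,   1.        ]]), 'world_to_cam': array([[ 0.73401284, -0.67900726,  0.01320231, -0.3869648 ],
       [-0.42623756, -0.4757268 , -0.76941897,  0.30841621],
       [ 0.52872176,  0.55913608, -0.63860797,  1.09314052],
       [ 0.        ,  0.        ,  0.        ,  1.        ]])}
side {'K': array([[467.57297524,   0.        , 316.64739272],
       [  0.        , 467.57297524, 197.93446806],
       [  0.        ,   0.        ,   1.        ]]), 'world_to_cam': array([[-0.88161474, -0.47176374,  0.01394341,  0.47650118],
       [-0.20603985,  0.35812442, -0.91065607,  0.1532619 ],
       [ 0.42462104, -0.80572072, -0.4129299 ,  1.24601795],
       [ 0.        ,  0.        ,  0.        ,  1.        ]])}
```

View pics/scene0.png

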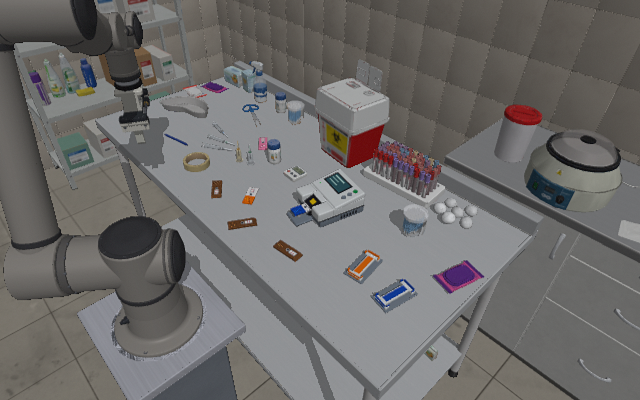

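View pics/side0.png

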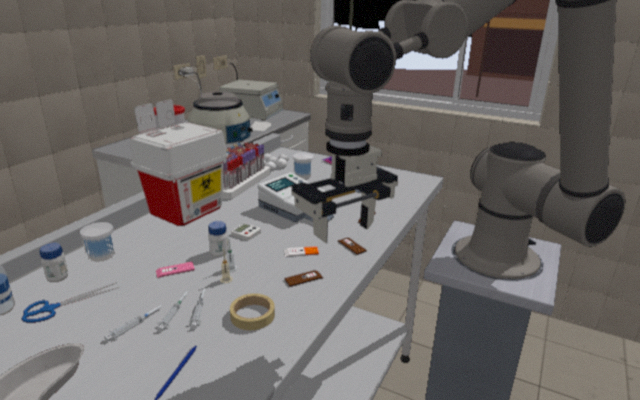

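Scene: the orange cassette is at about (250,195), also at side (302,251). Browns are at (217,188), (242,223) and (288,250), and a pink one is at side (175,270); only the orange-and-white one fits. The reader, with the blue grip out, is at (300,212). The orange dock is at (363,265), the blue dock at (394,294) and the timer at (295,172). Next: rough positions and an enlarged crop.

```bash
cat > h.py <<'E'
import numpy as np,cv2
from cell import *
def unproj(c,u,v,d):
    K=c["K"];T=np.linalg.inv(c["world_to_cam"]);return (T@np.array([(u-K[0,2])/K[0,0]*d,(v-K[1,2])/K[1,1]*d,d,1]))[:3]
def onplane(c,u,v,z):
    K=c["K"];T=np.linalg.inv(c["world_to_cam"]);r=T[:3,:3]@np.array([(u-K[0,2])/K[0,0],(v-K[1,2])/K[1,1],1]);o=T[:3,3]
    return o+r*(z-o[2])/r[2]
def proj(c,P):
    P=np.atleast_2d(P);q=(c["world_to_cam"]@np.c_[P,np.ones(len(P))].T)[:3];q=c["K"]@q;return (q[:2]/q[2]).T
def tri(obs): # [(c,u,v)]
    A=[];
    for c,u,v in obs:
        P=c["K"]@c["world_to_cam"][:3]
        A+= [u*P[2]-P[0],v*P[2]-P[1]]
    x=np.linalg.svd(np.array(A))[2][-1];return x[:3]/x[3]
E
python3 - <<'E'
from h import *
c=calibration("scene");d=np.load("pics/scene0.npy")
for n,u,v in[("orange",250,195),("bluegrip",299,211),("odock",363,265),("bdock",394,294),("timer",295,172),("tub",415,215),("bottle",274,150),("gauze",459,276)]:
    print(n,unproj(c,u,v,d[v,u]).round(3))
p=cv2.imread("pics/scene0.png")[140:320,200:440]
cv2.imwrite("pics/crop0.png",cv2.resize(p,None,fx=3.3,fy=3.3,interpolation=cv2.INTER_CUBIC))
cw=calibration("wrist");s=state();print(cw["K"],np.linalg.inv(cw["world_to_cam"]).round(4))
E
```

```text
orange [0.459 0.239 0.002]
bluegrip [0.499 0.033 0.042]
odock [ 0.503 -0.235  0.013]
bdock [ 0.491 -0.357  0.01 ]
timer [0.649 0.226 0.012]
tub [ 0.717 -0.243  0.079]
bottle [0.637 0.328 0.062]
gauze [ 0.667 -0.441  0.017]
[[304.46902357   0.         322.81050022]
 [  0.         304.46902357 197.12972668]
 [  0.           0.           1.        ]] [[ 0.4527  0.8652  0.2158  0.1797]
 [ 0.8917 -0.4387 -0.1116  0.4986]
 [-0.0019  0.2429 -0.97    0.3847]
 [ 0.      0.      0.      1.    ]]
```

View pics/crop0.png

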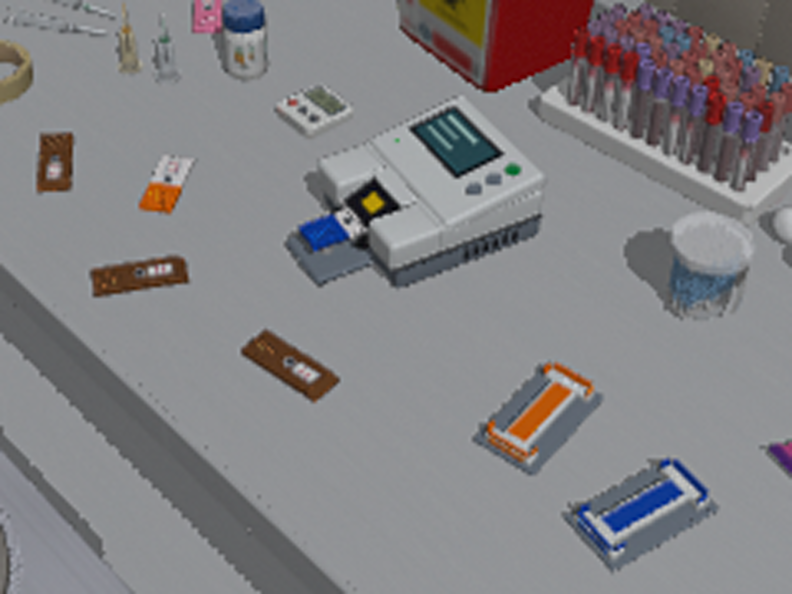

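The crop confirms the orange-and-white cassette at (168,183), with browns at (55,162), (140,275) and (290,365). The blue cassette in the reader is at (330,230); the blue dock is at (640,515), beyond the orange dock. Moving to a view position.

Call:
arm_command(moves=[{"x": 0.018,"y": -0.036,"az": 0.11},{"x": 0.036,"y": -0.072,"az": 0.22},{"x": 0.054,"y": -0.108,"az": 0.33},{"x": 0.072,"y": -0.144,"az": 0.42},{"x": 0.09,"y": -0.18,"az": 0.47}])

```text
$.moves[0]: bad value
```

Call:
arm_command(moves=[{"x": 0.018,"y": -0.036},{"x": 0.036,"y": -0.072},{"x": 0.054,"y": -0.108},{"x": 0.072,"y": -0.144},{"x": 0.09,"y": -0.15}])

```text
$.moves[0]: bad value
```

Run:
```python
from h import *
import pickle
s=state();print(s['time'],s['eef_pos'],s['orientation'])
c=calibration("wrist");p,d=grab_frame("wrist");cv2.imwrite("pics/w1.png",p[...,::-1]);pickle.dump((c,d,s),open("pics/w1.pkl","wb"))
cv2.imwrite("pics/w1v.png",p[...,::-1])
```

```text
0.1 [0.23746605 0.46786267 0.24811862] [-2.55738274e-04  2.32757330e-01  9.72534610e-01 -6.26888484e-04]
```

View pics/w1v.png

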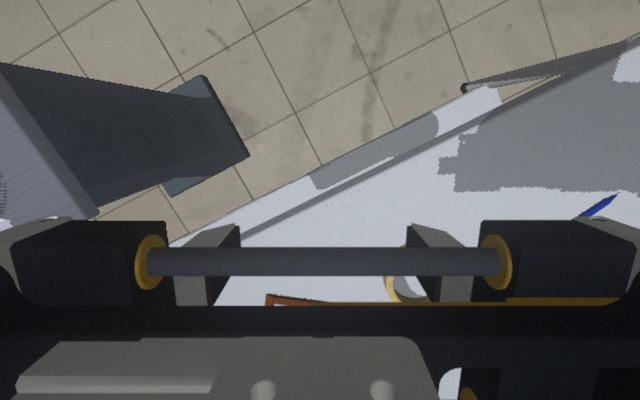

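The wrist camera looks on the side facing the robot, so I'll turn the tool half round to look ahead, and give all fields in each row.

Call:
arm_command(moves=[{"x": 0.018,"y": -0.035,"z": 0,"ax": 0,"ay": 0,"az": -0.12,"claw": 1},{"x": 0.036,"y": -0.07,"z": 0,"ax": 0,"ay": 0,"az": -0.24,"claw": 1},{"x": 0.054,"y": -0.105,"z": 0,"ax": 0,"ay": 0,"az": -0.36,"claw": 1},{"x": 0.072,"y": -0.14,"z": 0,"ax": 0,"ay": 0,"az": -0.48,"claw": 1},{"x": 0.09,"y": -0.175,"z": 0,"ax": 0,"ay": 0,"az": -0.6,"claw": 1}])

```text
time: 0.57
eef_pos: [0.3279, 0.2915, 0.2486]
orientation: [-0.0, 0.512, 0.859, -0.0]
ft_force: [0.1, 0.2, -0.3]
grip_width: 0.0919
grip_force: 0.0
```

Call:
arm_command(moves=[{"x": 0.014,"y": -0.035,"z": 0,"ax": 0,"ay": 0,"az": -0.12,"claw": 1},{"x": 0.028,"y": -0.07,"z": 0,"ax": 0,"ay": 0,"az": -0.24,"claw": 1},{"x": 0.042,"y": -0.105,"z": 0,"ax": 0,"ay": 0,"az": -0.36,"claw": 1},{"x": 0.056,"y": -0.14,"z": 0,"ax": 0,"ay": 0,"az": -0.48,"claw": 1},{"x": 0.07,"y": -0.175,"z": 0,"ax": 0,"ay": 0,"az": -0.6,"claw": 1}])

```text
time: 0.98
eef_pos: [0.3978, 0.1164, 0.2487]
orientation: [0.0, 0.743, 0.669, 0.0]
ft_force: [0.6, 0.6, 0.3]
grip_width: 0.0918
grip_force: 0.0
```

Call:
arm_command(moves=[{"x": 0,"y": -0.035,"z": 0,"ax": 0,"ay": 0,"az": -0.12,"claw": 1},{"x": 0,"y": -0.07,"z": 0,"ax": 0,"ay": 0,"az": -0.24,"claw": 1},{"x": 0,"y": -0.105,"z": 0,"ax": 0,"ay": 0,"az": -0.36,"claw": 1},{"x": 0,"y": -0.14,"z": 0,"ax": 0,"ay": 0,"az": -0.48,"claw": 1},{"x": 0,"y": -0.175,"z": 0,"ax": 0,"ay": 0,"az": -0.6,"claw": 1}])

```text
time: 1.4
eef_pos: [0.3971, -0.0585, 0.2487]
orientation: [-0.0, 0.908, 0.419, -0.0]
ft_force: [0.9, 1.0, -0.7]
grip_width: 0.0919
grip_force: 0.0
```

Call:
arm_command(moves=[{"x": 0,"y": -0.025,"z": 0,"ax": 0,"ay": 0,"az": -0.12,"claw": 1},{"x": 0,"y": -0.05,"z": 0,"ax": 0,"ay": 0,"az": -0.24,"claw": 1},{"x": 0,"y": -0.075,"z": 0,"ax": 0,"ay": 0,"az": -0.36,"claw": 1},{"x": 0,"y": -0.1,"z": 0,"ax": 0,"ay": 0,"az": -0.48,"claw": 1},{"x": 0,"y": -0.1,"z": 0,"ax": 0,"ay": 0,"az": -0.6,"claw": 1}])

```text
time: 1.82
eef_pos: [0.3977, -0.1605, 0.2485]
orientation: [0.001, 0.991, 0.131, -0.0]
ft_force: [0.2, 1.1, -0.1]
grip_width: 0.0917
grip_force: 0.0
```

Call:
arm_command(moves=[{"x": 0,"y": 0,"z": 0,"ax": 0,"ay": 0,"az": -0.12,"claw": 1},{"x": 0,"y": 0,"z": 0,"ax": 0,"ay": 0,"az": -0.24,"claw": 1},{"x": 0,"y": 0,"z": 0,"ax": 0,"ay": 0,"az": -0.27,"claw": 1},{"x": 0,"y": 0,"z": 0,"ax": 0,"ay": 0,"az": -0.27,"claw": 1}])

```text
time: 2.15
eef_pos: [0.3975, -0.1569, 0.2486]
orientation: [-0.0, 1.0, 0.0, -0.0]
ft_force: [0.2, 0.5, 0.5]
grip_width: 0.0915
grip_force: 0.0
```

```bash
cat >> h.py <<'E'
import pickle
def snap(n):
    s=state();c=calibration("wrist");p,d=grab_frame("wrist");cv2.imwrite(f"pics/{n}.png",p[...,::-1]);pickle.dump((c,d,s),open(f"pics/{n}.pkl","wb"))
    print(n,s['time'],s['eef_pos'].round(4),s['orientation'].round(4),s['joint_positions'].round(2),s['ft_force'].round(2),s['grip_width']);return s
def load(n): return pickle.load(open(f"pics/{n}.pkl","rb"))
E
python3 -c "
from h import *
snap('w2')"
```

```text
w2 2.15 [ 0.3975 -0.1569  0.2486] [-1.e-04  1.e+00  2.e-04 -2.e-04] [-0.56  0.16  1.77 -0.    1.21  1.01] [0.19 0.45 0.49] 0.0915430457658888
```

View pics/w2.png

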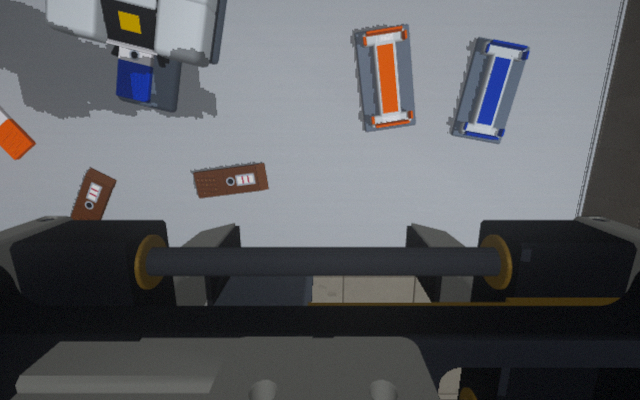

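The wrist view from y −0.157 shows the blue dock at (491,91), the orange dock at (385,78), the blue cassette grip at (135,82), the flap patch at (130,20), and the orange cassette corner at (12,138). Taking a second view from y +0.08.

Call:
arm_command(moves=[{"x": 0,"y": 0.04,"z": 0,"ax": 0,"ay": 0,"az": 0,"claw": 1},{"x": 0,"y": 0.08,"z": 0,"ax": 0,"ay": 0,"az": 0,"claw": 1},{"x": 0,"y": 0.12,"z": 0,"ax": 0,"ay": 0,"az": 0,"claw": 1},{"x": 0,"y": 0.16,"z": 0,"ax": 0,"ay": 0,"az": 0,"claw": 1},{"x": 0,"y": 0.2,"z": 0,"ax": 0,"ay": 0,"az": 0,"claw": 1}])

```text
time: 2.62
eef_pos: [0.3972, 0.0449, 0.2488]
orientation: [0.0, 1.0, 0.001, 0.0]
ft_force: [0.9, 0.2, 0.2]
grip_width: 0.0919
grip_force: 0.0
```

Call:
arm_command(moves=[{"x": 0,"y": 0.04,"z": 0,"ax": 0,"ay": 0,"az": 0,"claw": 1},{"x": 0,"y": 0.04,"z": 0,"ax": 0,"ay": 0,"az": 0,"claw": 1},{"x": 0,"y": 0.04,"z": 0,"ax": 0,"ay": 0,"az": 0,"claw": 1}])

```text
time: 2.87
eef_pos: [0.3972, 0.0852, 0.2487]
orientation: [0.0, 1.0, 0.004, -0.0]
ft_force: [-0.2, -0.7, 0.7]
grip_width: 0.0917
grip_force: 0.0
```

Run:
```python
from h import *
snap('w3')
def up(n,x0,x1,y0,y1,f): return cv2.resize(cv2.imread(f'pics/{n}.png')[y0:y1,x0:x1],None,fx=f,fy=f,interpolation=cv2.INTER_CUBIC)
# composite: top: w3 x 100..360 (3x), bottom: w2 docks 330..590
a=up('w3',120,380,0,100,3);a2=a
b=up('w3',70,330,90,190,3)
cv2.imwrite('pics/w3v.png',cv2.imread('pics/w3.png')[:240])
```

```text
w3 2.8667 [0.3972 0.0852 0.2487] [ 1.0e-04  1.0e+00  4.4e-03 -1.0e-04] [ 0.02  0.12  1.82 -0.    1.2   1.58] [-0.24 -0.66  0.73] 0.09165077271618575
```

View pics/w3v.png

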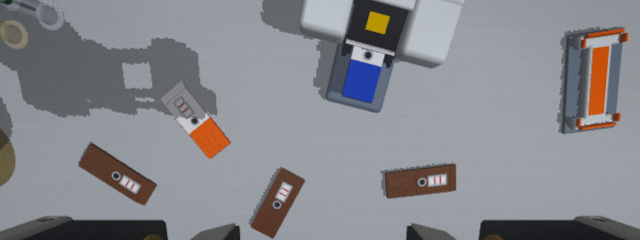

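The view shows the blue grip at (360,83) with the blue cassette's white half under the flap, the orange grip at (209,138) with the white nose toward (180,98), and the orange dock at (597,78). Segmenting these in metric coordinates.

```bash
cat >> h.py <<'E'
def mask(img,kind):
    h=cv2.cvtColor(img,cv2.COLOR_BGR2HSV);H,S,V=cv2.split(h)
    return ((S>150)&(V>70)&((H>105)&(H<130) if kind=='b' else (H>5)&(H<16)&(V>190))).astype(np.uint8)
def blobs(n,kind,box,z,minA=60):
    img=cv2.imread(f'pics/{n}.png');c,d,s=load(n);m=mask(img,kind);M=np.zeros_like(m);x0,x1,y0,y1=box;M[y0:y1,x0:x1]=m[y0:y1,x0:x1]
    nl,L,st,ce=cv2.connectedComponentsWithStats(M)
    for i in range(1,nl):
        if st[i,4]<minA: continue
        cs,_=cv2.findContours((L==i).astype(np.uint8),cv2.RETR_EXTERNAL,cv2.CHAIN_APPROX_NONE)
        P=np.array([onplane(c,u,v,z)[:2] for u,v in cs[0][:,0]],np.float32)
        r=cv2.minAreaRect(P);dz=[unproj(c,u,v,d[v,u])[2] for v,u in np.argwhere(L==i) if d[v,u]>0]
        px=cv2.minAreaRect(cs[0])
        print(n,kind,st[i].tolist(),'ctr',np.round(r[0],4),'size',np.round(r[1],4),'ang',round(r[2],2),'depthz',np.round(np.median(dz),4),'px',ce[i].round(2),cv2.boxPoints(px).round(1).tolist())
        print('   world corners',cv2.boxPoints(r).round(4).tolist())
E
python3 - <<'E'
from h import *
blobs('w3','b',(300,420,40,120),.041)
blobs('w2','b',(100,200,40,120),.041)
blobs('w3','o',(150,260,100,180),.007)
blobs('w2','b',(430,560,20,160),.012,30)
blobs('w3','o',(540,640,10,160),.012,30)
blobs('w2','o',(340,430,10,160),.012,30)
# yellow patch on flap in both
for n,b in(('w2',(100,160,0,45)),('w3',(350,400,0,45))):
    im=cv2.imread(f'pics/{n}.png');H,S,V=cv2.split(cv2.cvtColor(im,cv2.COLOR_BGR2HSV));x0,x1,y0,y1=b
    yx=np.argwhere(((H>18)&(H<35)&(S>150)&(V>120))[y0:y1,x0:x1]);print(n,'yellow',yx.mean(0)[::-1]+[x0,y0],len(yx))
E
```

```text
w3 b [342, 60, 39, 43, 1165] ctr [0.5033 0.0466] size [0.0334 0.0371] ang 76.57 depthz 0.0417 px [360.83  80.78] [[341.20001220703125, 95.0999984741211], [350.20001220703125, 59.099998474121094], [380.6000061035156, 66.5999984741211], [371.6000061035156, 102.5999984741211]]
   world corners [[0.4814000129699707, 0.034699998795986176], [0.5174000263214111, 0.026100000366568565], [0.5252000093460083, 0.05860000103712082], [0.48910000920295715, 0.06719999760389328]]
w2 b [117, 60, 35, 42, 1209] ctr [0.5028 0.045 ] size [0.0356 0.0369] ang 76.69 depthz 0.0416 px [133.8   80.83] [[115.0999984741211, 98.80000305175781], [118.4000015258789, 59.599998474121094], [152.6999969482422, 62.5], [149.39999389648438, 101.69999694824219]]
   world corners [[0.48080000281333923, 0.03189999982714653], [0.516700029373169, 0.023399999365210533], [0.5249000191688538, 0.05810000002384186], [0.48899999260902405, 0.066600002348423]]
w3 o [190, 119, 39, 39, 756] ctr [0.44   0.2255] size [0.0362 0.0321] ang 37.18 depthz 0.0078 px [209.04 137.95] [[189.3000030517578, 134.0], [208.89999389648438, 118.0], [228.80
[... 1820 characters left out ...]
 corners [[0.4715999960899353, -0.22759999334812164], [0.4740000069141388, -0.24420000612735748], [0.5461000204086304, -0.23409999907016754], [0.5436999797821045, -0.2175000011920929]]
w2 o [377, 44, 21, 69, 1018] ctr [ 0.509  -0.2302] size [0.0733 0.0172] ang 8.42 depthz 0.013 px [387.4   77.61] [[376.70001220703125, 45.0], [392.0, 43.5], [398.3999938964844, 110.80000305175781], [383.1000061035156, 112.30000305175781]]
   world corners [[0.4715000092983246, -0.22699999809265137], [0.4740000069141388, -0.24410000443458557], [0.546500027179718, -0.23330000042915344], [0.5440000295639038, -0.21629999577999115]]
w2 yellow [129.13505747  21.86781609] 348
w3 yellow [376.9182058   22.26912929] 379
```

Measured: blue grip centre (0.503, 0.046), axis −13.4°, top about 41 mm. Orange grip (0.440, 0.2255), axis +37°, top about 7 mm. Blue dock (0.495, −0.354), axis about −10°, floor about 12 mm. Sizes fit the text. Hovering behind the reader for a close look.

Call:
arm_command(moves=[{"x": 0.022,"y": -0.007,"z": -0.024,"ax": 0,"ay": 0,"az": -0.08,"claw": 1},{"x": 0.044,"y": -0.014,"z": -0.048,"ax": 0,"ay": 0,"az": -0.16,"claw": 1},{"x": 0.066,"y": -0.022,"z": -0.072,"ax": 0,"ay": 0,"az": -0.233,"claw": 1},{"x": 0.08,"y": -0.031,"z": -0.096,"ax": 0,"ay": 0,"az": -0.233,"claw": 1},{"x": 0.08,"y": -0.031,"z": -0.11,"ax": 0,"ay": 0,"az": -0.233,"claw": 1}])

```text
time: 3.33
eef_pos: [0.4795, 0.0487, 0.1363]
orientation: [0.0, 0.993, -0.117, -0.0]
ft_force: [-0.7, -0.7, 0.5]
grip_width: 0.092
grip_force: 0.0
```

Call:
arm_command(moves=[{"x": 0,"y": 0,"z": 0,"ax": 0,"ay": 0,"az": 0,"claw": 1},{"x": 0,"y": 0,"z": 0,"ax": 0,"ay": 0,"az": 0,"claw": 1}])

```text
time: 3.5
eef_pos: [0.4772, 0.0506, 0.1383]
orientation: [0.0, 0.993, -0.116, -0.001]
ft_force: [-0.1, -0.4, 1.2]
grip_width: 0.092
grip_force: 0.0
```

Run:
```python
from h import *
snap('w4')
blobs('w4','b',(150,450,0,240),.041)
cv2.imwrite('pics/w4v.png',cv2.resize(cv2.imread('pics/w4.png')[:230,160:480],None,fx=2.5,fy=2.5,interpolation=cv2.INTER_CUBIC))
```

```text
w4 3.5 [0.4772 0.0506 0.1383] [ 2.000e-04  9.932e-01 -1.164e-01 -1.200e-03] [-0.05  0.39  1.8  -0.    0.96  1.75] [-0.07 -0.37  1.16] 0.09197622327182278
w4 b [300, 148, 44, 47, 2010] ctr [0.5035 0.0466] size [0.0333 0.036 ] ang 76.62 depthz 0.0417 px [321.23 170.67] [[300.0, 148.0], [343.0, 148.0], [343.0, 194.0], [300.0, 194.0]]
   world corners [[0.4821000099182129, 0.03449999913573265], [0.5170999765396118, 0.026200000196695328], [0.5248000025749207, 0.05860000103712082], [0.48980000615119934, 0.06700000166893005]]
```

View pics/w4v.png

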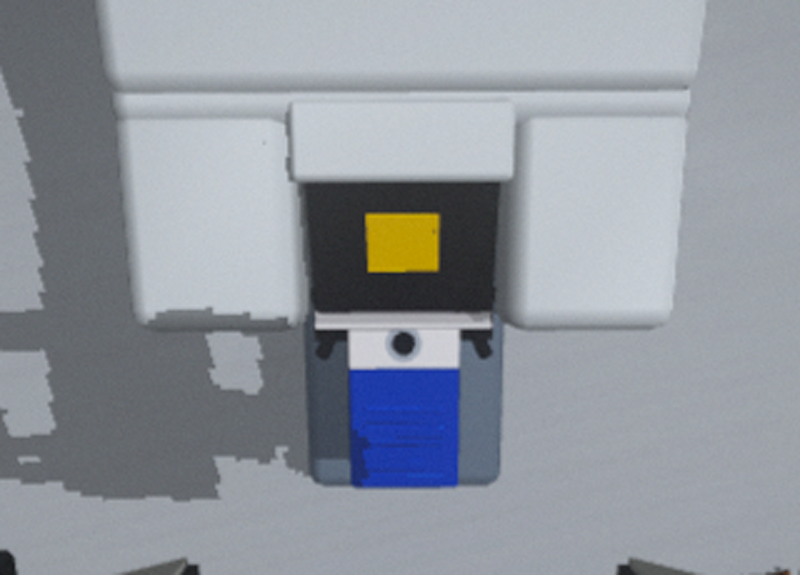

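The close view shows the reader, flap and cassette all centred, with edges square to the image (cassette columns 349–459 and cheeks 140–670 in the crop), so the yaw of −13.4° is right. Going down to grip.

Call:
arm_command(moves=[{"x": 0.03,"y": -0.005,"z": -0.015,"ax": 0,"ay": 0,"az": 0,"claw": 1},{"x": 0.0305,"y": -0.005,"z": -0.04,"ax": 0,"ay": 0,"az": 0,"claw": 1},{"x": 0.0305,"y": -0.005,"z": -0.065,"ax": 0,"ay": 0,"az": 0,"claw": 1},{"x": 0.0305,"y": -0.005,"z": -0.085,"ax": 0,"ay": 0,"az": 0,"claw": 1},{"x": 0.0305,"y": -0.005,"z": -0.098,"ax": 0,"ay": 0,"az": 0,"claw": 1}])

```text
time: 3.97
eef_pos: [0.5081, 0.0468, 0.0405]
orientation: [0.0, 0.993, -0.115, 0.0]
ft_force: [0.0, 0.5, -0.1]
grip_width: 0.0917
grip_force: 0.0
```

Call:
arm_command(moves=[{"x": 0,"y": 0,"z": 0,"ax": 0,"ay": 0,"az": 0,"claw": 1},{"x": 0,"y": 0,"z": 0,"ax": 0,"ay": 0,"az": 0,"claw": 1}])

```text
time: 4.13
eef_pos: [0.5086, 0.0469, 0.0418]
orientation: [0.0, 0.993, -0.115, 0.001]
ft_force: [0.8, 0.4, 0.6]
grip_width: 0.092
grip_force: 0.0
```

Run:
```python
from h import *
c,d,s=load('w4')
print('cheekfront mid',onplane(c,322,130.5,.060),'lip',onplane(c,321.4,129.5,.042))
a=np.array([np.cos(-.2337),np.sin(-.2337)])
p=onplane(c,322,130.5,.062)[:2];print('R origin est from cheek',p+.042*a)
print(state()['eef_pos'],state()['ft_force'])
```

```text
cheekfront mid [0.53414579 0.03866042 0.06      ] lip [0.53436089 0.03909942 0.042     ]
R origin est from cheek [0.57507053 0.02891496]
[0.50858353 0.04693134 0.04180061] [0.75919115 0.35534534 0.55737251]
```

Call:
arm_command(moves=[{"x": -0.0005,"y": -0.0012,"z": -0.001,"ax": 0,"ay": 0,"az": 0,"claw": 0.5},{"x": -0.0005,"y": -0.0012,"z": -0.001,"ax": 0,"ay": 0,"az": 0,"claw": 0.2},{"x": -0.0005,"y": -0.0012,"z": -0.001,"ax": 0,"ay": 0,"az": 0,"claw": 0.2},{"x": -0.0005,"y": -0.0012,"z": -0.001,"ax": 0,"ay": 0,"az": 0,"claw": 0.2},{"x": -0.0005,"y": -0.0012,"z": -0.001,"ax": 0,"ay": 0,"az": 0,"claw": 0.2}], force=20)

```text
time: 4.55
eef_pos: [0.508, 0.0459, 0.0403]
orientation: [0.0, 0.993, -0.115, 0.001]
ft_force: [-0.1, -0.5, -1.2]
grip_width: 0.0628
grip_force: 0.0
```

Call:
arm_command(moves=[{"x": 0,"y": 0,"z": 0,"ax": 0,"ay": 0,"az": 0,"claw": 0.2},{"x": 0,"y": 0,"z": 0,"ax": 0,"ay": 0,"az": 0,"claw": 0.2}])

```text
time: 4.72
eef_pos: [0.5077, 0.046, 0.0399]
orientation: [0.0, 0.993, -0.115, 0.0]
ft_force: [1.1, -0.1, -0.5]
grip_width: 0.0495
grip_force: 0.0
```

Fingers close at about 80 mm/s; a few more rows.

Call:
arm_command(moves=[{"x": 0,"y": 0,"z": 0,"ax": 0,"ay": 0,"az": 0,"claw": 0.2},{"x": 0,"y": 0,"z": 0,"ax": 0,"ay": 0,"az": 0,"claw": 0.2},{"x": 0,"y": 0,"z": 0,"ax": 0,"ay": 0,"az": 0,"claw": 0.2},{"x": 0,"y": 0,"z": 0,"ax": 0,"ay": 0,"az": 0,"claw": 0.2}])

```text
time: 5.05
eef_pos: [0.5076, 0.0459, 0.0397]
orientation: [0.0, 0.993, -0.115, -0.0]
ft_force: [0.2, 0.0, 0.3]
grip_width: 0.0338
grip_force: 20.0
```

Gripped, but tips at 18 mm would hit the table when the cassette lies in the dock. Regripping 12 mm higher.

Call:
arm_command(moves=[{"x": 0,"y": 0,"z": 0,"ax": 0,"ay": 0,"az": 0,"claw": 0.45},{"x": 0,"y": 0,"z": 0,"ax": 0,"ay": 0,"az": 0,"claw": 0.45},{"x": 0,"y": 0,"z": 0.012,"ax": 0,"ay": 0,"az": 0,"claw": 0.45},{"x": 0,"y": 0,"z": 0.012,"ax": 0,"ay": 0,"az": 0,"claw": 0.45},{"x": 0,"y": 0,"z": 0.012,"ax": 0,"ay": 0,"az": 0,"claw": 0.2}])

```text
time: 5.47
eef_pos: [0.5081, 0.0459, 0.052]
orientation: [0.0, 0.993, -0.115, 0.001]
ft_force: [-0.1, 0.4, 0.2]
grip_width: 0.0384
grip_force: 0.0
```

Call:
arm_command(moves=[{"x": 0,"y": 0,"z": 0,"ax": 0,"ay": 0,"az": 0,"claw": 0.2},{"x": 0,"y": 0,"z": 0,"ax": 0,"ay": 0,"az": 0,"claw": 0.2},{"x": 0,"y": 0,"z": 0,"ax": 0,"ay": 0,"az": 0,"claw": 0.2},{"x": 0,"y": 0,"z": 0,"ax": 0,"ay": 0,"az": 0,"claw": 0.2}])

```text
time: 5.8
eef_pos: [0.5077, 0.0459, 0.0516]
orientation: [0.0, 0.993, -0.115, -0.0]
ft_force: [0.2, -0.6, 1.4]
grip_width: 0.0336
grip_force: 20.0
```

Call:
arm_command(moves=[{"x": -0.0117,"y": 0.0028,"z": 0,"ax": 0,"ay": 0,"az": 0,"claw": 0.2},{"x": -0.0234,"y": 0.0056,"z": 0,"ax": 0,"ay": 0,"az": 0,"claw": 0.2},{"x": -0.0379,"y": 0.009,"z": 0,"ax": 0,"ay": 0,"az": 0,"claw": 0.2},{"x": -0.0545,"y": 0.0129,"z": 0,"ax": 0,"ay": 0,"az": 0,"claw": 0.2},{"x": -0.072,"y": 0.0171,"z": 0,"ax": 0,"ay": 0,"az": 0,"claw": 0.2}])

```text
time: 6.22
eef_pos: [0.435, 0.0631, 0.0516]
orientation: [0.0, 0.993, -0.115, -0.0]
ft_force: [0.3, -0.8, -1.9]
grip_width: 0.0338
grip_force: 20.0
```

Call:
arm_command(moves=[{"x": -0.012,"y": 0,"z": 0.015,"ax": 0,"ay": 0,"az": 0,"claw": 0.2},{"x": -0.012,"y": -0.01,"z": 0.045,"ax": 0,"ay": 0,"az": 0,"claw": 0.2},{"x": -0.012,"y": -0.04,"z": 0.065,"ax": 0,"ay": 0,"az": 0,"claw": 0.2},{"x": -0.012,"y": -0.08,"z": 0.065,"ax": 0,"ay": 0,"az": 0,"claw": 0.2},{"x": -0.002,"y": -0.12,"z": 0.065,"ax": 0,"ay": 0,"az": 0,"claw": 0.2}])

```text
time: 6.63
eef_pos: [0.4326, -0.0575, 0.1178]
orientation: [0.0, 0.993, -0.114, 0.0]
ft_force: [1.5, 0.7, -0.5]
grip_width: 0.0336
grip_force: 20.0
```

Call:
arm_command(moves=[{"x": -0.006,"y": -0.039,"z": 0,"ax": 0,"ay": 0,"az": 0.055,"claw": 0.2},{"x": -0.012,"y": -0.078,"z": 0,"ax": 0,"ay": 0,"az": 0.055,"claw": 0.2},{"x": -0.018,"y": -0.117,"z": 0,"ax": 0,"ay": 0,"az": 0.055,"claw": 0.2},{"x": -0.024,"y": -0.156,"z": 0,"ax": 0,"ay": 0,"az": 0.055,"claw": 0.2},{"x": -0.03,"y": -0.195,"z": 0,"ax": 0,"ay": 0,"az": 0.055,"claw": 0.2}])

```text
time: 7.05
eef_pos: [0.4027, -0.2537, 0.1165]
orientation: [-0.0, 0.996, -0.088, -0.0]
ft_force: [0.4, -0.5, -0.4]
grip_width: 0.0337
grip_force: 20.0
```

Call:
arm_command(moves=[{"x": -0.003,"y": -0.039,"z": 0.01,"ax": 0,"ay": 0,"az": 0,"claw": 0.2},{"x": -0.003,"y": -0.078,"z": 0.01,"ax": 0,"ay": 0,"az": 0,"claw": 0.2},{"x": -0.003,"y": -0.079,"z": 0.01,"ax": 0,"ay": 0,"az": 0,"claw": 0.2},{"x": -0.003,"y": -0.079,"z": 0.01,"ax": 0,"ay": 0,"az": 0,"claw": 0.2},{"x": -0.003,"y": -0.079,"z": 0.01,"ax": 0,"ay": 0,"az": 0,"claw": 0.2}])

```text
time: 7.47
eef_pos: [0.4, -0.3302, 0.126]
orientation: [-0.001, 0.996, -0.088, -0.001]
ft_force: [-0.6, 0.6, -0.3]
grip_width: 0.0336
grip_force: 20.0
```

Run:
```python
from h import *
snap('w5')
blobs('w5','b',(150,500,0,240),.012,40)
cv2.imwrite('pics/w5v.png',cv2.resize(cv2.imread('pics/w5.png')[:240,160:480],None,fx=2.4,fy=2.4,interpolation=cv2.INTER_CUBIC))
```

```text
w5 7.4667 [ 0.4    -0.3302  0.126 ] [-8.000e-04  9.961e-01 -8.840e-02 -8.000e-04] [-0.84  0.47  1.71  0.    0.97  0.91] [-0.58  0.65 -0.26] 0.033551954835790924
w5 b [305, 0, 56, 6, 327] ctr [ 0.5451 -0.362 ] size [0.0401 0.0032] ang 79.84 depthz 0.0173 px [332.58   2.47] [[305.0, 0.0], [360.0, 0.0], [360.0, 5.0], [305.0, 5.0]]
   world corners [[0.539900004863739, -0.3815000057220459], [0.5430999994277954, -0.382099986076355], [0.5501999855041504, -0.3425999879837036], [0.546999990940094, -0.34200000762939453]]
w5 b [300, 5, 6, 15, 68] ctr [ 0.5428 -0.3393] size [0.0037 0.0092] ang 79.04 depthz 0.0177 px [302.04  12.65] [[300.0, 19.0], [300.0, 5.0], [305.0, 5.0], [305.0, 19.0]]
   world corners [[0.5379999876022339, -0.3402000069618225], [0.546999990940094, -0.34200000762939453], [0.5476999878883362, -0.3384000062942505], [0.5386999845504761, -0.33660000562667847]]
w5 b [360, 5, 6, 14, 70] ctr [ 0.5353 -0.3828] size [0.0037 0.0085] ang 81.59 depthz 0.0181 px [362.74  11.93] [[360.0, 5.0], [365.0, 5.0], [365.0, 18.0], [360.0, 18.0]]
   world corners [[0.5309000015258789, -0.384000003
[... 184 characters left out ...]
0.354 ] size [0.0172 0.0652] ang 79.78 depthz 0.0129 px [331.89  69.11] [[321.0, 24.0], [343.0, 24.0], [343.0, 115.0], [321.0, 115.0]]
   world corners [[0.46549999713897705, -0.35659998655319214], [0.5296000242233276, -0.36820000410079956], [0.5325999855995178, -0.3513000011444092], [0.4684999883174896, -0.33970001339912415]]
w5 b [291, 223, 65, 17, 1097] ctr [ 0.3719 -0.3241] size [0.0563 0.0148] ang 79.89 depthz 0.1159 px [322.79 231.06] [[291.0, 223.0], [355.0, 223.0], [355.0, 239.0], [291.0, 239.0]]
   world corners [[0.3596000075340271, -0.3504999876022339], [0.3741999864578247, -0.3531000018119812], [0.3840999901294708, -0.2976999878883362], [0.3695000112056732, -0.29499998688697815]]
```

View pics/w5v.png

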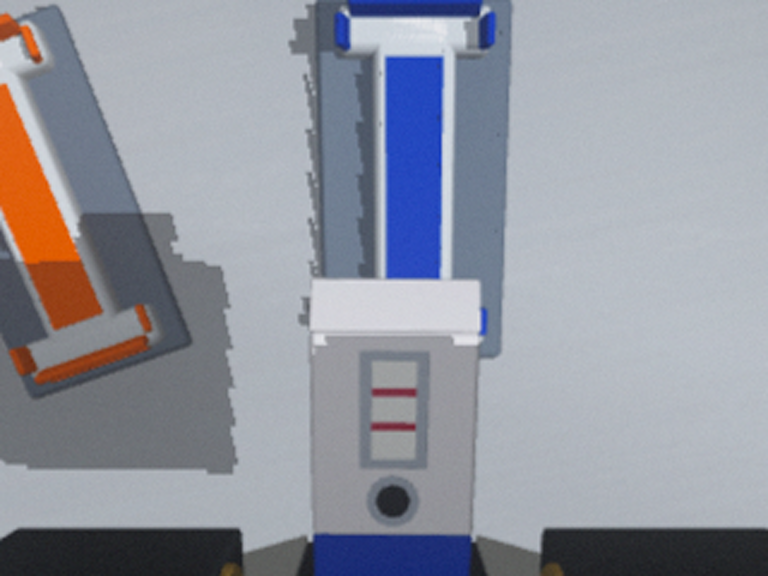

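The dock is parallel to the tool (stripe columns 385–443 in the crop), rims free, and the held cassette is straight. Lowering over the dock.

Call:
arm_command(moves=[{"x": 0.037,"y": -0.009,"z": -0.01,"ax": 0,"ay": 0,"az": 0,"claw": 0.2},{"x": 0.0733,"y": -0.0188,"z": -0.025,"ax": 0,"ay": 0,"az": 0,"claw": 0.2},{"x": 0.0733,"y": -0.0188,"z": -0.06,"ax": 0,"ay": 0,"az": 0,"claw": 0.2},{"x": 0.0733,"y": -0.0188,"z": -0.083,"ax": 0,"ay": 0,"az": 0,"claw": 0.2},{"x": 0.0733,"y": -0.0188,"z": -0.083,"ax": 0,"ay": 0,"az": 0,"claw": 0.2}])

```text
time: 7.93
eef_pos: [0.4721, -0.3455, 0.0387]
orientation: [-0.003, 0.996, -0.087, -0.004]
ft_force: [-1.5, 1.4, -0.9]
grip_width: 0.0336
grip_force: 20.0
```

Call:
arm_command(moves=[{"x": 0,"y": 0,"z": 0,"ax": 0,"ay": 0,"az": 0,"claw": 0.2},{"x": 0,"y": 0,"z": 0,"ax": 0,"ay": 0,"az": 0,"claw": 0.2}])

```text
time: 8.1
eef_pos: [0.4746, -0.3494, 0.0451]
orientation: [0.0, 0.996, -0.088, 0.001]
ft_force: [0.7, 0.3, -0.2]
grip_width: 0.0339
grip_force: 20.0
```

Run:
```python
from h import *
snap('w6')
```

```text
w6 8.1 [ 0.4746 -0.3494  0.0451] [ 5.000e-04  9.962e-01 -8.750e-02  6.000e-04] [-0.76  0.68  1.57 -0.    0.89  0.98] [ 0.7   0.28 -0.22] 0.033906537657210176
```

Call:
arm_command(moves=[{"x": -0.001,"y": 0,"z": -0.004,"ax": 0,"ay": 0,"az": 0,"claw": 0.2},{"x": -0.001,"y": 0,"z": -0.008,"ax": 0,"ay": 0,"az": 0,"claw": 0.2},{"x": -0.001,"y": 0,"z": -0.011,"ax": 0,"ay": 0,"az": 0,"claw": 0.2},{"x": -0.001,"y": 0,"z": -0.014,"ax": 0,"ay": 0,"az": 0,"claw": 0.2},{"x": -0.001,"y": 0,"z": -0.015,"ax": 0,"ay": 0,"az": 0,"claw": 0.2}])

```text
time: 8.57
eef_pos: [0.4729, -0.3499, 0.0294]
orientation: [0.0, 0.996, -0.088, 0.0]
ft_force: [-3.5, 2.7, 15.4]
grip_width: 0.0338
grip_force: 20.0
```

Call:
arm_command(moves=[{"x": 0,"y": 0,"z": 0,"ax": 0,"ay": 0,"az": 0,"claw": 0.2},{"x": 0,"y": 0,"z": 0,"ax": 0,"ay": 0,"az": 0,"claw": 0.2}])

```text
time: 8.73
eef_pos: [0.4729, -0.3499, 0.0294]
orientation: [0.0, 0.996, -0.088, 0.0]
ft_force: [-2.0, 1.7, 5.5]
grip_width: 0.0338
grip_force: 20.0
```

On the floor at the expected height. Releasing and rising.

Call:
arm_command(moves=[{"x": 0,"y": 0,"z": 0,"ax": 0,"ay": 0,"az": 0,"claw": 0.7},{"x": 0,"y": 0,"z": 0,"ax": 0,"ay": 0,"az": 0,"claw": 0.7},{"x": 0,"y": 0,"z": 0,"ax": 0,"ay": 0,"az": 0,"claw": 0.7},{"x": 0,"y": 0,"z": 0,"ax": 0,"ay": 0,"az": 0,"claw": 0.7},{"x": 0,"y": 0,"z": 0.005,"ax": 0,"ay": 0,"az": 0,"claw": 0.7}])

```text
time: 9.15
eef_pos: [0.4725, -0.3493, 0.0329]
orientation: [-0.001, 0.996, -0.088, -0.001]
ft_force: [-0.6, -0.3, 1.1]
grip_width: 0.0616
grip_force: 0.0
```

Call:
arm_command(moves=[{"x": 0,"y": 0,"z": 0.015,"ax": 0,"ay": 0,"az": 0,"claw": 1},{"x": -0.01,"y": 0.005,"z": 0.04,"ax": 0,"ay": 0,"az": 0,"claw": 1},{"x": -0.04,"y": 0.01,"z": 0.065,"ax": 0,"ay": 0,"az": 0,"claw": 1},{"x": -0.07,"y": 0.01,"z": 0.085,"ax": 0,"ay": 0,"az": 0,"claw": 1},{"x": -0.07,"y": 0.01,"z": 0.1,"ax": 0,"ay": 0,"az": 0,"claw": 1}])

```text
time: 9.57
eef_pos: [0.3992, -0.339, 0.1353]
orientation: [-0.0, 0.996, -0.088, -0.001]
ft_force: [0.3, -0.5, -0.1]
grip_width: 0.0907
grip_force: 0.0
```

Run:
```python
from h import *
snap('w7')
blobs('w7','b',(150,500,0,240),.019,200)
blobs('w7','b',(150,500,0,240),.018,40)
im=cv2.imread('pics/w7.png')
cv2.imwrite('pics/w7v.png',cv2.resize(im[:240,160:480],None,fx=2.4,fy=2.4,interpolation=cv2.INTER_CUBIC))
```

```text
w7 9.5667 [ 0.3992 -0.339   0.1353] [-3.000e-04  9.961e-01 -8.840e-02 -1.200e-03] [-0.85  0.46  1.68 -0.    1.    0.9 ] [ 0.33 -0.54 -0.05] 0.09071686578405619
w7 b [294, 4, 53, 7, 246] ctr [ 0.5435 -0.3616] size [0.0384 0.0039] ang 79.85 depthz 0.0182 px [319.7    5.94] [[294.0, 4.0], [346.0, 4.0], [346.0, 10.0], [294.0, 10.0]]
   world corners [[0.5382000207901001, -0.3801000118255615], [0.5421000123023987, -0.3808000087738037], [0.5489000082015991, -0.34299999475479126], [0.5450000166893005, -0.3422999978065491]]
w7 b [299, 89, 43, 48, 1988] ctr [ 0.4693 -0.3483] size [0.0333 0.0362] ang 79.85 depthz 0.0197 px [320.3  112.28] [[299.0, 89.0], [341.0, 89.0], [341.0, 136.0], [299.0, 136.0]]
   world corners [[0.44850000739097595, -0.36149999499320984], [0.48420000076293945, -0.367900013923645], [0.4900999963283539, -0.335099995136261], [0.4544000029563904, -0.3287000060081482]]
w7 b [297, 140, 48, 6, 252] ctr [ 0.4463 -0.3443] size [0.0385 0.004 ] ang 79.85 depthz 0.0179 px [319.54 142.43] [[297.0, 140.0], [344.0, 140.0], [344.0, 145.0], [297.0, 145.0]]
   world corners [[0.440899997
[... 1665 characters left out ...]
0.3242] size [0.0033 0.0081] ang 78.6 depthz 0.0174 px [293.98 133.71] [[292.0, 129.0], [296.0, 129.0], [296.0, 139.0], [292.0, 139.0]]
   world corners [[0.45249998569488525, -0.32499998807907104], [0.4603999853134155, -0.32659998536109924], [0.460999995470047, -0.32339999079704285], [0.4530999958515167, -0.32179999351501465]]
w7 b [297, 140, 48, 6, 252] ctr [ 0.4462 -0.3443] size [0.0387 0.0041] ang 79.85 depthz 0.0179 px [319.54 142.43] [[297.0, 140.0], [344.0, 140.0], [344.0, 145.0], [297.0, 145.0]]
   world corners [[0.4408000111579895, -0.3630000054836273], [0.4447999894618988, -0.3637000024318695], [0.45159998536109924, -0.3255999982357025], [0.44760000705718994, -0.3249000012874603]]
```

View pics/w7v.png

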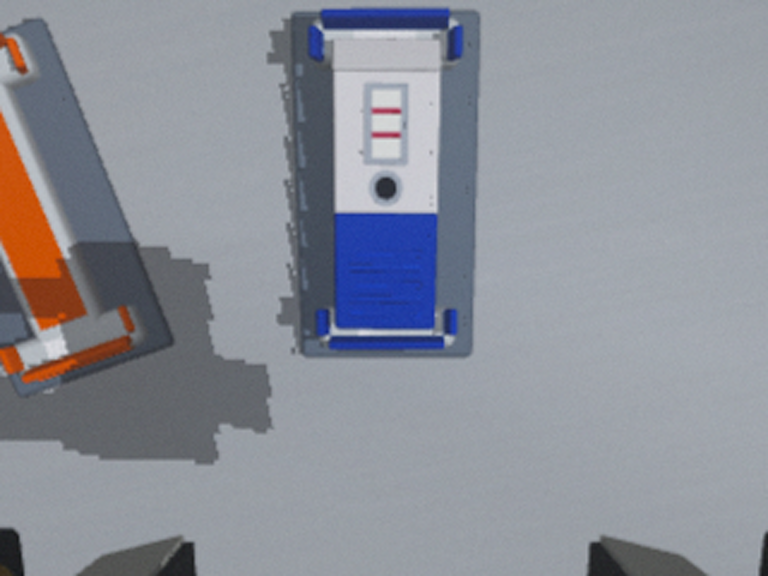

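Blue cassette lies straight and flat between both rims (crop: body 335–440 by 35–328, rims clear all round). Going to the orange cassette.

Call:
arm_command(moves=[{"x": 0,"y": 0.038,"z": 0.01,"ax": 0,"ay": 0,"az": 0.1,"claw": 1},{"x": 0,"y": 0.076,"z": 0.01,"ax": 0,"ay": 0,"az": 0.2,"claw": 1},{"x": 0,"y": 0.114,"z": 0.01,"ax": 0,"ay": 0,"az": 0.3,"claw": 1},{"x": 0,"y": 0.152,"z": 0.01,"ax": 0,"ay": 0,"az": 0.4,"claw": 1},{"x": 0,"y": 0.19,"z": 0.01,"ax": 0,"ay": 0,"az": 0.5,"claw": 1}])

```text
time: 10.03
eef_pos: [0.403, -0.1482, 0.1437]
orientation: [0.0, 0.987, 0.163, 0.0]
ft_force: [1.5, 0.2, -0.3]
grip_width: 0.0921
grip_force: 0.0
```

Call:
arm_command(moves=[{"x": 0,"y": 0.038,"z": 0,"ax": 0,"ay": 0,"az": 0.1,"claw": 1},{"x": 0,"y": 0.076,"z": 0,"ax": 0,"ay": 0,"az": 0.2,"claw": 1},{"x": 0,"y": 0.114,"z": 0,"ax": 0,"ay": 0,"az": 0.3,"claw": 1},{"x": 0,"y": 0.152,"z": 0,"ax": 0,"ay": 0,"az": 0.325,"claw": 1},{"x": 0,"y": 0.19,"z": 0,"ax": 0,"ay": 0,"az": 0.325,"claw": 1}])

```text
time: 10.45
eef_pos: [0.403, 0.0422, 0.1438]
orientation: [0.0, 0.948, 0.319, 0.0]
ft_force: [0.6, 0.4, -0.4]
grip_width: 0.0916
grip_force: 0.0
```

Call:
arm_command(moves=[{"x": 0,"y": 0.038,"z": -0.005,"ax": 0,"ay": 0,"az": 0,"claw": 1},{"x": 0,"y": 0.076,"z": -0.01,"ax": 0,"ay": 0,"az": 0,"claw": 1},{"x": 0,"y": 0.114,"z": -0.01,"ax": 0,"ay": 0,"az": 0,"claw": 1},{"x": 0,"y": 0.15,"z": -0.01,"ax": 0,"ay": 0,"az": 0,"claw": 1},{"x": 0,"y": 0.15,"z": -0.01,"ax": 0,"ay": 0,"az": 0,"claw": 1}])

```text
time: 10.87
eef_pos: [0.403, 0.1957, 0.1337]
orientation: [-0.001, 0.947, 0.321, 0.001]
ft_force: [-0.7, -1.0, -0.4]
grip_width: 0.092
grip_force: 0.0
```

Call:
arm_command(moves=[{"x": 0,"y": 0,"z": 0,"ax": 0,"ay": 0,"az": 0,"claw": 1},{"x": 0,"y": 0,"z": 0,"ax": 0,"ay": 0,"az": 0,"claw": 1}])

```text
time: 11.03
eef_pos: [0.4028, 0.1902, 0.1335]
orientation: [0.0, 0.948, 0.319, -0.0]
ft_force: [-0.4, 0.4, -0.1]
grip_width: 0.0916
grip_force: 0.0
```

Run:
```python
from h import *
snap('w8')
blobs('w8','o',(150,500,0,230),.007,200)
```

```text
w8 11.0333 [0.4028 0.1902 0.1335] [ 2.000e-04  9.477e-01  3.193e-01 -2.000e-04] [ 0.27  0.34  1.89 -0.    0.91  1.19] [-0.39  0.44 -0.06] 0.09162177624919075
w8 o [298, 117, 39, 43, 1520] ctr [0.4401 0.2255] size [0.0353 0.032 ] ang 37.61 depthz 0.0077 px [317.5  137.79] [[298.0, 117.0], [336.0, 117.0], [336.0, 159.0], [298.0, 159.0]]
   world corners [[0.4163999855518341, 0.227400004863739], [0.4359000027179718, 0.2020999938249588], [0.46389999985694885, 0.22360000014305115], [0.44440001249313354, 0.24889999628067017]]
```

Both views agree: (0.440, 0.2255), 37.5°. Going down, slow at the end.

Call:
arm_command(moves=[{"x": 0.02,"y": 0.019,"z": -0.01,"ax": 0,"ay": 0,"az": 0.005,"claw": 1},{"x": 0.039,"y": 0.0368,"z": -0.03,"ax": 0,"ay": 0,"az": 0.005,"claw": 1},{"x": 0.039,"y": 0.0368,"z": -0.055,"ax": 0,"ay": 0,"az": 0.005,"claw": 1},{"x": 0.039,"y": 0.0368,"z": -0.075,"ax": 0,"ay": 0,"az": 0.005,"claw": 1},{"x": 0.039,"y": 0.0368,"z": -0.085,"ax": 0,"ay": 0,"az": 0.005,"claw": 1}])

```text
time: 11.5
eef_pos: [0.4413, 0.2252, 0.0465]
orientation: [0.0, 0.947, 0.32, -0.002]
ft_force: [-1.4, -0.4, 0.2]
grip_width: 0.0916
grip_force: 0.0
```

Call:
arm_command(moves=[{"x": 0,"y": 0,"z": -0.007,"ax": 0,"ay": 0,"az": 0,"claw": 0.8},{"x": 0,"y": 0,"z": -0.013,"ax": 0,"ay": 0,"az": 0,"claw": 0.6},{"x": 0,"y": 0,"z": -0.018,"ax": 0,"ay": 0,"az": 0,"claw": 0.6},{"x": 0,"y": 0,"z": -0.022,"ax": 0,"ay": 0,"az": 0,"claw": 0.6},{"x": 0,"y": 0,"z": -0.023,"ax": 0,"ay": 0,"az": 0,"claw": 0.6}])

```text
time: 11.92
eef_pos: [0.4421, 0.2269, 0.0258]
orientation: [0.0, 0.947, 0.321, 0.0]
ft_force: [0.4, 0.4, -0.3]
grip_width: 0.0632
grip_force: 0.0
```

Run:
```python
from h import *
snap('w9')
blobs('w9','o',(150,500,0,230),.007,200)
```

```text
w9 11.9167 [0.4421 0.2269 0.0258] [1.000e-04 9.471e-01 3.210e-01 2.000e-04] [ 0.32  0.59  1.85 -0.    0.7   1.24] [ 0.45  0.44 -0.34] 0.0631866179392088
w9 o [294, 217, 62, 13, 789] ctr [0.4521 0.2344] size [0.0068 0.033 ] ang 37.45 depthz 0.0076 px [324.07 223.11] [[294.0, 217.0], [355.0, 217.0], [355.0, 229.0], [294.0, 229.0]]
   world corners [[0.43939998745918274, 0.24539999663829803], [0.4593999981880188, 0.21930000185966492], [0.46480000019073486, 0.22339999675750732], [0.4447999894618988, 0.24959999322891235]]
```

Call:
arm_command(moves=[{"x": 0,"y": 0,"z": -0.0022,"ax": 0,"ay": 0,"az": 0,"claw": 0.2},{"x": 0,"y": 0,"z": -0.0022,"ax": 0,"ay": 0,"az": 0,"claw": 0.2},{"x": 0,"y": 0,"z": -0.0022,"ax": 0,"ay": 0,"az": 0,"claw": 0.2},{"x": 0,"y": 0,"z": -0.0022,"ax": 0,"ay": 0,"az": 0,"claw": 0.2},{"x": 0,"y": 0,"z": -0.0022,"ax": 0,"ay": 0,"az": 0,"claw": 0.2}], force=35)

```text
time: 12.38
eef_pos: [0.4421, 0.2272, 0.0238]
orientation: [0.0, 0.947, 0.321, 0.0]
ft_force: [0.3, 0.1, 1.6]
grip_width: 0.0333
grip_force: 35.0
```

Call:
arm_command(moves=[{"x": 0,"y": 0,"z": 0,"ax": 0,"ay": 0,"az": 0,"claw": 0.2},{"x": 0,"y": 0,"z": 0,"ax": 0,"ay": 0,"az": 0,"claw": 0.2}])

```text
time: 12.55
eef_pos: [0.4421, 0.2271, 0.0238]
orientation: [0.0, 0.947, 0.321, 0.0]
ft_force: [-0.8, 0.6, 2.0]
grip_width: 0.0333
grip_force: 35.0
```

Gripped. Lifting, turning to the reader's axis, and stopping in front of the platen for a check.

Call:
arm_command(moves=[{"x": 0,"y": 0,"z": 0.02,"ax": 0,"ay": 0,"az": 0,"claw": 0.2},{"x": -0.005,"y": -0.01,"z": 0.05,"ax": 0,"ay": 0,"az": -0.1,"claw": 0.2},{"x": -0.013,"y": -0.035,"z": 0.07,"ax": 0,"ay": 0,"az": -0.2,"claw": 0.2},{"x": -0.013,"y": -0.065,"z": 0.08,"ax": 0,"ay": 0,"az": -0.3,"claw": 0.2},{"x": -0.013,"y": -0.09,"z": 0.08,"ax": 0,"ay": 0,"az": -0.4,"claw": 0.2}])

```text
time: 12.97
eef_pos: [0.4297, 0.1363, 0.1057]
orientation: [0.0, 0.992, 0.125, 0.002]
ft_force: [0.5, 0.1, -0.5]
grip_width: 0.0329
grip_force: 35.0
```

Call:
arm_command(moves=[{"x": 0,"y": -0.02,"z": 0,"ax": 0,"ay": 0,"az": -0.1,"claw": 0.2},{"x": 0,"y": -0.04,"z": 0,"ax": 0,"ay": 0,"az": -0.2,"claw": 0.2},{"x": 0,"y": -0.056,"z": -0.005,"ax": 0,"ay": 0,"az": -0.3,"claw": 0.2},{"x": 0,"y": -0.068,"z": -0.015,"ax": 0,"ay": 0,"az": -0.4,"claw": 0.2},{"x": 0,"y": -0.0727,"z": -0.02,"ax": 0,"ay": 0,"az": -0.487,"claw": 0.2}])

```text
time: 13.38
eef_pos: [0.4287, 0.0629, 0.083]
orientation: [0.0, 0.993, -0.12, -0.0]
ft_force: [0.6, -0.1, 0.6]
grip_width: 0.0336
grip_force: 35.0
```

Call:
arm_command(moves=[{"x": 0,"y": 0,"z": 0,"ax": 0,"ay": 0,"az": 0,"claw": 0.2},{"x": 0,"y": 0,"z": 0,"ax": 0,"ay": 0,"az": 0,"claw": 0.2},{"x": 0,"y": 0,"z": 0,"ax": 0,"ay": 0,"az": 0,"claw": 0.2}])

```text
time: 13.63
eef_pos: [0.4291, 0.0647, 0.0838]
orientation: [-0.0, 0.993, -0.115, 0.0]
ft_force: [0.0, -0.2, -0.6]
grip_width: 0.033
grip_force: 35.0
```

Run:
```python
from h import *
snap('w10')
im=cv2.imread('pics/w10.png')
cv2.imwrite('pics/w10v.png',cv2.resize(im[:240,160:480],None,fx=2.4,fy=2.4,interpolation=cv2.INTER_CUBIC))
```

```text
w10 13.6333 [0.4291 0.0647 0.0838] [-0.000e+00  9.934e-01 -1.150e-01  2.000e-04] [-0.03  0.41  1.98 -0.    0.76  1.77] [ 0.02 -0.16 -0.55] 0.033011662175883257
```

View pics/w10v.png

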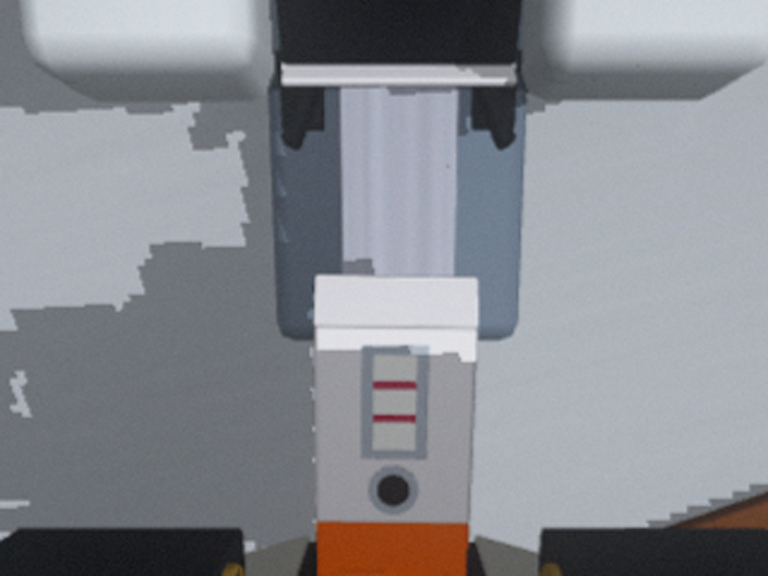

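The nose is straight ahead of the platen: cassette columns 316–478, platen 341–456, lip 281–517 in the crop. The reader axis lies about 0.7 mm to the right, which agrees with the computed R y. Correcting, and lowering the nose over the platen.

Call:
arm_command(moves=[{"x": 0.008,"y": -0.0027,"z": -0.003,"ax": 0,"ay": 0,"az": -0.003,"claw": 0.2},{"x": 0.0174,"y": -0.0049,"z": -0.008,"ax": 0,"ay": 0,"az": -0.003,"claw": 0.2},{"x": 0.0174,"y": -0.0049,"z": -0.015,"ax": 0,"ay": 0,"az": -0.003,"claw": 0.2},{"x": 0.0174,"y": -0.0049,"z": -0.021,"ax": 0,"ay": 0,"az": -0.003,"claw": 0.2},{"x": 0.0174,"y": -0.0049,"z": -0.0235,"ax": 0,"ay": 0,"az": -0.003,"claw": 0.2}])

```text
time: 14.1
eef_pos: [0.4456, 0.0595, 0.0587]
orientation: [0.0, 0.993, -0.118, -0.001]
ft_force: [-0.1, -0.4, -1.0]
grip_width: 0.0331
grip_force: 35.0
```

Call:
arm_command(moves=[{"x": 0,"y": 0,"z": 0,"ax": 0,"ay": 0,"az": 0,"claw": 0.2},{"x": 0,"y": 0,"z": 0,"ax": 0,"ay": 0,"az": 0,"claw": 0.2},{"x": 0,"y": 0,"z": 0,"ax": 0,"ay": 0,"az": 0,"claw": 0.2}])

```text
time: 14.35
eef_pos: [0.4463, 0.0595, 0.0601]
orientation: [0.0, 0.993, -0.118, -0.0]
ft_force: [-0.0, -0.5, 0.1]
grip_width: 0.0333
grip_force: 35.0
```

```bash
cat >> h.py <<'E'
def R():
    s=state();a=np.array([.9728,-.2317]);v=s['eef_pos'][:2]-[.5748,.0293]
    q=s['orientation'];print('t',s['time'],'Rx %.4f Ry %.4f z %.4f'%(v@a,v@[.2317,.9728],s['eef_pos'][2]),'yaw',np.degrees(2*np.arctan2(q[2],q[1])),s['ft_force'].round(2),s['ft_torque'].round(3),s['grip_force'])
E
python3 -c "
from h import *
R()"
```

```text
t 14.35 Rx -0.1320 Ry -0.0004 z 0.0601 yaw -13.524892444449334 [-0.   -0.48  0.07] [-0.019  0.154  0.034] 34.95648801326752
```

Call:
arm_command(moves=[{"x": 0,"y": 0.0003,"z": -0.001,"ax": 0,"ay": 0,"az": 0,"claw": 0.2},{"x": 0,"y": 0.0003,"z": -0.0018,"ax": 0,"ay": 0,"az": 0,"claw": 0.2},{"x": 0,"y": 0.0003,"z": -0.0023,"ax": 0,"ay": 0,"az": 0,"claw": 0.2},{"x": 0,"y": 0.0003,"z": -0.0023,"ax": 0,"ay": 0,"az": 0,"claw": 0.2}])

```text
time: 14.68
eef_pos: [0.4463, 0.0598, 0.0578]
orientation: [0.0, 0.993, -0.118, 0.0]
ft_force: [0.6, -0.9, 0.0]
grip_width: 0.0332
grip_force: 35.0
```

```bash
python3 -c "
from h import *
R()"
```

```text
t 14.6833 Rx -0.1320 Ry -0.0001 z 0.0578 yaw -13.530657245949266 [ 0.56 -0.92  0.  ] [-0.052  0.154  0.021] 34.95571732521057
```

Call:
arm_command(moves=[{"x": 0.0049,"y": -0.0012,"z": -0.0003,"ax": 0,"ay": 0,"az": 0,"claw": 0.2},{"x": 0.0097,"y": -0.0023,"z": -0.0005,"ax": 0,"ay": 0,"az": 0,"claw": 0.2},{"x": 0.0146,"y": -0.0035,"z": -0.0005,"ax": 0,"ay": 0,"az": 0,"claw": 0.2},{"x": 0.0195,"y": -0.0046,"z": -0.0005,"ax": 0,"ay": 0,"az": 0,"claw": 0.2},{"x": 0.0195,"y": -0.0046,"z": -0.0005,"ax": 0,"ay": 0,"az": 0,"claw": 0.2}])

```text
time: 15.1
eef_pos: [0.4675, 0.0548, 0.0574]
orientation: [0.0, 0.993, -0.118, 0.001]
ft_force: [1.4, -0.3, 1.8]
grip_width: 0.0331
grip_force: 35.0
```

Run:
```python
from h import *
R();snap('w11')
im=cv2.imread('pics/w11.png');c,d,s=load('w11')
# depth heights: flap lip, cassette top near nose, platen
for v in range(40,220,12): print(v,[round(unproj(c,u,v,d[v,u])[2]*1000,1) if d[v,u]>0 else None for u in (295,310,324,338,352)])
```

```text
t 15.1 Rx -0.1103 Ry -0.0001 z 0.0574 yaw -13.551795782855413 [ 1.4  -0.35  1.76] [-0.053 -0.071 -0.067] 34.95624125003815
w11 15.1 [0.4675 0.0548 0.0574] [ 0.     0.993 -0.118  0.001] [-0.05  0.5   1.9  -0.    0.73  1.76] [ 1.4  -0.35  1.76] 0.03306640705718506
40 [np.float64(54.5), np.float64(55.9), np.float64(55.7), np.float64(55.1), np.float64(54.2)]
52 [np.float64(53.2), np.float64(52.8), np.float64(52.3), np.float64(52.9), np.float64(51.6)]
64 [np.float64(50.2), np.float64(49.7), np.float64(50.1), np.float64(49.1), np.float64(50.6)]
76 [np.float64(47.5), np.float64(46.7), np.float64(46.4), np.float64(48.9), np.float64(46.6)]
88 [np.float64(44.0), np.float64(44.6), np.float64(44.8), np.float64(43.9), np.float64(42.7)]
100 [np.float64(41.7), np.float64(42.1), np.float64(41.0), np.float64(41.3), np.float64(41.2)]
112 [np.float64(44.0), np.float64(43.6), np.float64(43.7), np.float64(42.5), np.float64(43.5)]
124 [np.float64(38.0), np.float64(38.9), np.float64(39.3), np.float64(40.1), np.float64(39.1)]
136 [np.float64(41.3), np.float64(42.1), np.float64(41.9), np.float64(41.6), np.float64(40.8)]
148 [np.float64(43.1), np.float64(42.6), np.float64(41.6), np.float64(41.9), np.float64(42.3)]
160 [np.float64(41.3), np.float64(40.7), np.float64(43.2), np.float64(42.6), np.float64(41.7)]
172 [np.float64(40.8), np.float64(41.3), None, np.float64(41.3), np.float64(42.5)]
184 [np.float64(41.6), np.float64(41.1), np.float64(42.2), np.float64(41.1), np.float64(41.6)]
196 [np.float64(41.7), np.float64(41.4), np.float64(43.4), np.float64(42.1), np.float64(41.5)]
208 [np.float64(41.3), np.float64(41.2), np.float64(42.0), np.float64(42.0), np.float64(41.9)]
```

Cassette flat on the platen, bevel below the turned-up lip. Sliding under, gently.

Call:
arm_command(moves=[{"x": 0.0039,"y": -0.0009,"z": 0,"ax": 0,"ay": 0,"az": 0,"claw": 0.2},{"x": 0.0078,"y": -0.0019,"z": 0,"ax": 0,"ay": 0,"az": 0,"claw": 0.2},{"x": 0.0117,"y": -0.0028,"z": 0,"ax": 0,"ay": 0,"az": 0,"claw": 0.2},{"x": 0.0156,"y": -0.0037,"z": 0,"ax": 0,"ay": 0,"az": 0,"claw": 0.2},{"x": 0.0195,"y": -0.0046,"z": 0,"ax": 0,"ay": 0,"az": 0,"claw": 0.2}])

```text
time: 15.57
eef_pos: [0.4854, 0.0505, 0.0571]
orientation: [0.0, 0.993, -0.118, -0.0]
ft_force: [-1.5, -0.2, 2.0]
grip_width: 0.0333
grip_force: 35.0
```

Run:
```python
from h import *
R();snap('w12')
c,d,s=load('w12')
for v in range(70,220,10): print(v,[round(float(unproj(c,u,v,d[v,u])[2]*1000),1) if d[v,u]>0 else None for u in (295,310,324,338,352)])
```

```text
t 15.5667 Rx -0.0919 Ry -0.0001 z 0.0571 yaw -13.531432138546823 [-1.51 -0.16  2.01] [ 0.023  0.422 -0.03 ] 34.95736241340637
w12 15.5667 [0.4854 0.0505 0.0571] [ 1.000e-04  9.930e-01 -1.178e-01 -4.000e-04] [-0.05  0.53  1.86 -0.    0.76  1.75] [-1.51 -0.16  2.01] 0.03332524405828614
70 [58.5, 58.0, 57.6, 59.0, 57.4]
80 [57.4, 55.2, 57.1, 57.4, 57.1]
90 [54.6, 55.7, 54.6, 55.9, 55.1]
100 [53.8, 53.2, 53.1, 54.4, 54.4]
110 [50.9, 52.5, 52.2, 52.4, 51.3]
120 [49.1, 48.5, 48.4, 48.0, 49.9]
130 [46.4, 48.2, 47.9, 46.6, 46.7]
140 [43.9, 45.2, 45.4, 45.8, 44.5]
150 [46.0, 46.4, 46.0, 46.0, 46.4]
160 [41.3, 42.3, 40.4, 39.7, 40.9]
170 [40.9, 41.5, 41.1, 40.4, 40.9]
180 [41.1, 41.2, 42.6, 41.2, 40.5]
190 [41.3, 41.7, 41.3, 41.3, 40.5]
200 [42.3, 41.0, 42.3, 41.0, 41.5]
210 [41.2, 41.6, 40.9, 41.7, 41.2]
```

Lip rose only about 3 mm; the cassette is flat. Continuing to the stop.

Call:
arm_command(moves=[{"x": 0.0045,"y": -0.0011,"z": 0,"ax": 0,"ay": 0,"az": 0,"claw": 0.2},{"x": 0.009,"y": -0.0021,"z": 0,"ax": 0,"ay": 0,"az": 0,"claw": 0.2},{"x": 0.0135,"y": -0.0032,"z": 0,"ax": 0,"ay": 0,"az": 0,"claw": 0.2},{"x": 0.0175,"y": -0.0042,"z": 0,"ax": 0,"ay": 0,"az": 0,"claw": 0.2},{"x": 0.0195,"y": -0.0046,"z": 0,"ax": 0,"ay": 0,"az": 0,"claw": 0.2}])

```text
time: 16.03
eef_pos: [0.5057, 0.0457, 0.0573]
orientation: [0.0, 0.993, -0.118, 0.0]
ft_force: [-0.8, 1.2, 0.7]
grip_width: 0.0335
grip_force: 35.0
```

Call:
arm_command(moves=[{"x": 0.001,"y": -0.0002,"z": 0,"ax": 0,"ay": 0,"az": 0,"claw": 0.2},{"x": 0.0019,"y": -0.0005,"z": 0,"ax": 0,"ay": 0,"az": 0,"claw": 0.2},{"x": 0.0019,"y": -0.0005,"z": 0,"ax": 0,"ay": 0,"az": 0,"claw": 0.2}])

```text
time: 16.28
eef_pos: [0.5069, 0.0454, 0.0572]
orientation: [0.0, 0.993, -0.118, 0.0]
ft_force: [-1.1, -0.2, 2.0]
grip_width: 0.0329
grip_force: 35.0
```

Run:
```python
from h import *
R();snap('w13')
blobs('w13','o',(150,500,0,235),.041,200)
```

```text
t 16.2833 Rx -0.0698 Ry -0.0001 z 0.0572 yaw -13.534602115539093 [-1.05 -0.24  2.04] [-0.028  0.266  0.017] 34.956969022750854
w13 16.2833 [0.5069 0.0454 0.0572] [ 1.000e-04  9.930e-01 -1.178e-01  1.000e-04] [-0.06  0.55  1.8  -0.    0.79  1.75] [-1.05 -0.24  2.04] 0.032891990426804386
```

Not yet against the stop; creeping on.

Call:
arm_command(moves=[{"x": 0.0007,"y": -0.0002,"z": 0,"ax": 0,"ay": 0,"az": 0,"claw": 0.2},{"x": 0.0014,"y": -0.0003,"z": 0,"ax": 0,"ay": 0,"az": 0,"claw": 0.2},{"x": 0.0019,"y": -0.0005,"z": 0,"ax": 0,"ay": 0,"az": 0,"claw": 0.2},{"x": 0.0019,"y": -0.0005,"z": 0,"ax": 0,"ay": 0,"az": 0,"claw": 0.2}])

```text
time: 16.67
eef_pos: [0.5079, 0.0451, 0.057]
orientation: [0.0, 0.993, -0.118, -0.001]
ft_force: [-4.3, 1.0, 2.3]
grip_width: 0.0331
grip_force: 34.9
```

```bash
python3 -c "
from h import *
R()"
```

```text
t 16.6667 Rx -0.0688 Ry -0.0001 z 0.0570 yaw -13.525889337787044 [-4.32  1.03  2.33] [ 0.176  0.838 -0.   ] 34.949288964271545
```

Against the stop (4.4 N, at the expected R x −69). Now pressing down.

Call:
arm_command(moves=[{"x": -0.0003,"y": 0.0001,"z": -0.001,"ax": 0,"ay": 0,"az": 0,"claw": 0.2},{"x": -0.0003,"y": 0.0001,"z": -0.002,"ax": 0,"ay": 0,"az": 0,"claw": 0.2},{"x": -0.0003,"y": 0.0001,"z": -0.003,"ax": 0,"ay": 0,"az": 0,"claw": 0.2},{"x": -0.0003,"y": 0.0001,"z": -0.003,"ax": 0,"ay": 0,"az": 0,"claw": 0.2},{"x": -0.0003,"y": 0.0001,"z": -0.003,"ax": 0,"ay": 0,"az": 0,"claw": 0.2}])

```text
time: 17.08
eef_pos: [0.5079, 0.0451, 0.0546]
orientation: [0.0, 0.993, -0.118, -0.0]
ft_force: [-6.3, 1.2, 9.4]
grip_width: 0.0335
grip_force: 35.0
```

```bash
python3 -c "
from h import *
R()"
```

```text
t 17.0833 Rx -0.0687 Ry -0.0001 z 0.0546 yaw -13.523082462173441 [-6.33  1.19  9.39] [0.196 1.308 0.058] 34.95113253593445
```

Call:
arm_command(moves=[{"x": -0.0003,"y": 0.0001,"z": -0.0006,"ax": 0,"ay": 0,"az": 0,"claw": 0.2},{"x": -0.0003,"y": 0.0001,"z": -0.0006,"ax": 0,"ay": 0,"az": 0,"claw": 0.2},{"x": -0.0003,"y": 0.0001,"z": -0.0006,"ax": 0,"ay": 0,"az": 0,"claw": 0.2},{"x": -0.0003,"y": 0.0001,"z": -0.0006,"ax": 0,"ay": 0,"az": 0,"claw": 0.2}])

```text
time: 17.42
eef_pos: [0.5079, 0.0451, 0.0545]
orientation: [0.0, 0.993, -0.118, 0.0]
ft_force: [-7.8, 0.6, 14.1]
grip_width: 0.0327
grip_force: 35.0
```

Run:
```python
from h import *
R();snap('w14')
for n in('w13','w14'):
    c,d,s=load(n);im=cv2.imread(f'pics/{n}.png')
    print(n)
    for v in range(130,226,8): 
        q=[unproj(c,u,v,d[v,u]) for u in range(300,350,3) if d[v,u]>0]; 
        if q: m=np.median(q,0);a=np.array([.9728,-.2317]);print(v,'Rx %.1f z %.1f'%((m[:2]-[.5748,.0293])@a*1e3,m[2]*1e3),im[v,324])
```

```text
t 17.4167 Rx -0.0688 Ry -0.0001 z 0.0545 yaw -13.526379830138316 [-7.79  0.6  14.1 ] [0.065 1.445 0.005] 34.95326220989227
w14 17.4167 [0.5079 0.0451 0.0545] [ 1.000e-04  9.930e-01 -1.178e-01  0.000e+00] [-0.06  0.56  1.8  -0.    0.79  1.75] [-7.79  0.6  14.1 ] 0.0326998894303625
w13
130 Rx -8.7 z 57.4 [50 51 49]
138 Rx -12.3 z 56.3 [  0 174 210]
146 Rx -15.8 z 54.4 [  0 170 206]
154 Rx -19.7 z 52.9 [ 13 107 132]
162 Rx -23.5 z 51.2 [  3 105 129]
170 Rx -27.7 z 48.5 [30 30 35]
178 Rx -32.1 z 46.7 [25 25 32]
186 Rx -36.6 z 44.4 [29 29 34]
194 Rx -40.2 z 46.3 [144 141 141]
202 Rx -45.6 z 41.1 [27 26 30]
210 Rx -49.9 z 41.3 [61 57 57]
218 Rx -54.6 z 41.2 [ 22  66 143]
w14
130 Rx -7.6 z 57.1 [51 50 51]
138 Rx -11.2 z 55.2 [ 43  91 105]
146 Rx -14.6 z 54.0 [  0 164 200]
154 Rx -18.5 z 52.0 [  0 148 179]
162 Rx -22.3 z 49.7 [ 12 104 128]
170 Rx -26.5 z 47.2 [31 36 36]
178 Rx -30.9 z 44.5 [28 31 32]
186 Rx -35.4 z 42.2 [26 29 31]
194 Rx -39.1 z 43.8 [145 140 140]
202 Rx -44.5 z 39.0 [28 31 33]
210 Rx -49.0 z 38.9 [48 44 45]
218 Rx -53.6 z 38.1 [ 38  73 138]
```

Cassette top fell from 41.2 to about 38.5 mm, the flap lip dropped with it, and a steady 14 N presses on the hard stop. Handing in.

```bash
python3 -c "
from cell import *
print(finish_job())"
```

```text
the job is handed in; nothing more can be done
None
```

I handed the job in at about 17.5 s; the hand-in returned no verdict. The blue cassette lies flat in the blue dock, and the orange cassette is held against the reader's stop with the platen pressed fully down at about 14 N.

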